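Slide a test cassette along the rail into the reading pocket

TASK

With the fingertips only, push the loose white test cassette up against the metal rail of the grey reading plate so that its long side lies flush along it, then slide it along the rail into the blue corner pocket until its end is fully home against the end stop. Keep the cassette flat on the plate all the way, never pick it up, and leave the two vials and the timer behind the rail where they stand.

Things in the scene. Friction and masses are not known exactly. Their poses are not given: they have to be found in the camera images.
- reader_plate: Grey plate, fixed to the table, each time in another place and direction. 130 mm (its x) by 320 mm (its y), 6 mm thick; origin at the centre of its underside, z up, top at z = 6 mm. An aluminium rail runs along its +x side; a blue corner pocket is at its +y end. A cassette that is home has its centre at x = +33, y = +94 mm here and its trailing end at y = +58 mm.
- rail_middle (a point): middle of the rail's inner face, at the plate's top: (+45, 0, +6) mm in the plate's frame. The rail is 14 mm wide (x = +45 to +59 mm), 10 mm high above the plate and runs along y from -152 to +152 mm.
- pocket_corner (a point): inner corner of the pocket, where rail and blue end stop meet, at the plate's top: (+45, +130, +6) mm in the plate's frame. The stop's inner face is at y = +130 mm; stop and lip are 10 mm high above the plate.
- pocket_mouth (a point): middle of the pocket's mouth, at the plate's top: (+31.5, +80, +6) mm in the plate's frame; it opens to the plate's -y. The blue lip (10 mm wide, inner face x = +18 mm, from y = +88 to the stop) leaves a channel 27 mm wide beside the rail; from y = +88 down to +70 mm the lip flares away from the rail to guide the cassette in.
- cassette: White flat plastic rapid-test cassette, 72 mm (its x) by 24 mm (its y) by 8 mm high, about 20 g, loose and face up on the plate, its centre 33 to 60 mm from the rail's inner face and 30 to 85 mm to the -y side of the plate's centre, up to 20 degrees out of line with the rail. Origin at the centre of its underside. Either end may lead.
- vial_red: bystander: sample vial with red cap, 23 mm across, 72 mm high, standing loose on the table about 65 mm behind the rail (+x side of the plate); origin at the centre of its foot
- vial_green: bystander: sample vial with green cap, same size, also standing loose behind the rail; origin at the centre of its foot
- timer: bystander: round white clockwork timer with a red dial, 68 mm across, 46 mm high, standing loose behind the rail; origin at the centre of its foot
Things that resemble listed ones, but are neither listed nor needed, are in the scene too. Of the things like the cassette, leave any that is brown or turquoise; of the rest the larger one is meant.

How it is judged (in metres and radians):
On the way:
1. the cassette lies flush along the rail, still short of the pocket (x of cassette in the frame of reader_plate above 0.03 m and angle between the x axis of cassette and the y axis of reader_plate, either way round below 0.08 rad and y of cassette in the frame of reader_plate below 0.04 m), for 0.2 s.
At the end, for the whole second after the job is handed in: The cassette lies flat and at rest in the corner pocket, its end within 3 mm of the end stop, its side within 4 mm of the rail and in line with it within 0.1 rad; vials and timer stand within 15 mm of where they were (x of cassette in the frame of reader_plate between 0.029 and 0.036 m and y of cassette in the frame of reader_plate between 0.091 and 0.097 m and angle between the x axis of cassette and the y axis of reader_plate, either way round below 0.1 rad and angle between cassette's own z axis and vertical below 0.06 rad and z of cassette in the frame of reader_plate below 0.009 m and linear speed of cassette below 0.01 m/s and angle between each of vial_red, vial_green, timer's own z axis and vertical below 0.15 rad and distance of each of vial_red, vial_green, timer from where it was at the start of the episode below 0.015 m); the robot touches nothing.
It fails at once if the cassette is lifted (8 mm off the plate) or tipped up (z of cassette in the frame of reader_plate above 0.014 m or angle between cassette's own z axis and vertical above 0.35 rad).
It fails at once if a vial or the timer is knocked or shifted by 15 mm (distance of any of vial_red, vial_green, timer from where it was at the start of the episode above 0.015 m or angle between any of vial_red, vial_green, timer's own z axis and vertical above 0.3 rad).
It also fails if it takes over 48 s, if anything falls off the work surface, if the arm or the gripper's body presses on something with over 40 N, if the wrist force passes 120 N, or if a joint passes its speed limit or range.

ROBOT

A 6-joint arm with a two-finger parallel gripper is mounted at the origin on a cart in front of the work surface, level with it; the furniture and walls round the work are solid. World frame = base frame: x ahead of the robot, y to its left, z up, the work surface at z = 0. Lengths are in mm, angles in rad, forces in N, time in s.
With the tool pointing down it reaches from about 375 to 750 mm from the base axis. Payload 9 kg.
Tool frame: the origin (TCP) lies at the centre of the arm's flange, where the gripper is bolted on; the fingertips stand 173 mm ahead of it and the grasp point (between the pads) lies 155 mm ahead of it; z points along the fingers, y is the direction in which the jaws open and shut (so a half turn about z gives the same grasp; the last joint's range is limited). The gripper opens to 85 mm and grips with 20 to 120 N. Pads are 22 mm wide; open, the fingers measure 114 mm over their backs; the gripper's body (76 mm by 85 mm) begins 54 mm behind the grasp point. The pads swing forward as they close: fully open they stand 13 mm farther back than shut.
Start: joints at [1.053, 0.104, 0.097, 1.564, 0, 1.353], TCP at [177.193, 573.253, 404.731] pointing down, gripper open.
Joint ranges: [-2.99, 2.99], [-0.84, 1.86], [-1.1, 1.16], [-1.84, 2.11], [-1.51, 1.56], [-3.14, 3.14]. Speed limits (rad/s): [2.22, 2.22, 2.57, 3.14, 3.14, 3.14].

INTERFACE

Orientations are given as a unit quaternion [w, x, y, z].
In Python, from station import * gives the robot as it stands.
- The arm moves only by the tool drive_tool, never from a script. Its argument "plan" is a list that holds one entry, the list of rows, each a list of 7 numbers: the gripper command: -1 is shut, 1 is fully open, values between are in proportion, then the shift along the tool's x, y, z in m, then the turn, a rotation vector about the tool's x, y, z in degrees. In form: [[[fingers, x, y, z, ax, ay, az], ...]]. A call has 1 to 5 rows; each row shifts and turns the commanded pose from where the row before left it, along the tool's axes as they then stand; what a row does not reach is not made up. A row lasts 1/12 s, in which the tool goes at most 41.7 mm and 7.16 degrees, less where a joint would pass 70% of its speed; a pose out of reach is approached as far as the arm can. A call with a gripper value outside its range is refused whole. The fingers move at their own pace and stop on an object; "newtons" is the grip in N (left out, the last holds). Time passes only in rows, so rows that do not move let the fingers close. It gives the time, the measured TCP pose, the force and the opening at its end, in the units of the state.
- sense(): the state, without advancing time (a new reading comes with each control period).
- capture(name): name is "side" or "top"; returns the picture (384x512x3 uint8, blue, green, red); there is no depth.
- get_calibration(name): a dict with "fx", "fy", "cx", "cy" (pixels), "k1" (the pictures are not rectified: a ray, as slopes to the right and down, at radius r is drawn at 1 + k1 r^2 times it, then the intrinsics apply), "eye" and "rotation" of the camera in the world. Camera axes: x right, y up, looking along -z (the intrinsics and any distortion apply to the point x, -y, -z); pixel columns grow to the right and rows downward; lengths in mm; the calibration is good to about 2 mm. A picture is of the moment at which its call begins. get_calibration takes no time and is no camera call.
- finish_job(): hands the job in, once; it reports no verdict.
Trained networks look in the newest picture that a camera, given by its name, has taken for a name from the list of things; names that differ only in an ending like _2 or _b are one class to them, and where a whole thing is asked for, a point or a joint stands for the part that bears it (a point fixed in the world has none). Each returns a list of dicts, best first, with "score" (0 to 1); they miss things now and then, are a little off and sometimes report something else, mostly with a low value. They report only what shows in the picture. A call takes as long as a camera call. They do not tell look-alikes from the thing itself.
- find_in(target, camera): "uv" ([column, row] in pixels, amid what is visible of it).
- cut_out(target, camera): "region" (384x512 bool, what is visible of it) and "uv" ([column, row] in pixels, amid what is visible of it).
- pinpoint(target, camera): "uv" ([column, row] in pixels: a listed point, or the origin of a listed thing).
The state is a dict: "clock": time; "qpos": joint angles; "qd": joint speeds; "tau": joint torques, N m; "ee_pos": TCP position; "ee_rot": TCP orientation; "contact_force": force on the tool from outside, world axes, zero at the start; "ft_torque": the same for the moment, N m; "grip_width": opening from 0.0 (shut) to 1.0 (fully open).
Only numpy, scipy, OpenCV 4.12 (cv2) and the standard library are available. Lean on these libraries where they do the work, as an engineer would, in place of code of your own. Each camera call takes 0.05 s, during which the arm holds its last target.

## Working session

There is one attempt and no reset: what is moved stays moved. The work goes in short steps, Python scripts to look and compute and a tool call to move; the robot and the scene stay as the last step left them, time stands still between calls to the robot, and variables do not carry over. Pictures are saved under pics/ and viewed, and the job is handed in when it is done.

Besides the shell and the picture viewer there is one more tool, called as a command line: name --argument value ..., lists and objects as JSON in quotes. drive_tool: Moves the arm, as the interface text tells. Its arguments: {"type":"object","properties":{"plan":{"type":"array","items":{"type":"array","items":{"type":"array","items":{"type":"number"}}}},"newtons":{"type":"number"}},"required":["plan"]}

```bash
mkdir -p pics; ls
python3 - <<'E'
from station import *
import cv2
for n in("top","side"):
    im=capture(n); cv2.imwrite(f"pics/{n}0.png",im)
    c=get_calibration(n); print(n,c)
s=sense();print(s["clock"],s["ee_pos"],s["ee_rot"],s["grip_width"])
for p in("rail_middle","pocket_corner","pocket_mouth","cassette","reader_plate"):
    for n in("top","side"):
        print(p,n,[(r["uv"],round(r["score"],2)) for r in pinpoint(p,n)][:4])
E
```

```text
pics
top {'fx': 390.85216510862625, 'fy': 390.85216510862625, 'cx': 251.83497818640683, 'cy': 190.75624920660587, 'k1': -0.024152826080443304, 'eye': array([ 405.99463801, -192.15862144, 1011.63460095]), 'rotation': array([-0.7012696 , -0.03653036,  0.03343969,  0.71117387])}
side {'fx': 369.30772429042065, 'fy': 369.30772429042065, 'cx': 260.40761920656627, 'cy': 195.83383936737033, 'k1': -0.01499583496458995, 'eye': array([ 223.19217867, -853.42909928,  495.98992998]), 'rotation': array([ 0.8537097 ,  0.47583724, -0.11128559, -0.17992829])}
0.1 [177.16101842 573.14447766 404.00830879] [-2.07822297e-04  1.49352522e-01  9.88783831e-01 -5.61940070e-04] 0.9975888829290243
rail_middle top [([259.2, 179.4], 0.57)]
rail_middle side [([266.1, 218.0], 0.97)]
pocket_corner top [([208.0, 176.3], 0.76)]
pocket_corner side [([240.2, 188.2], 0.91)]
pocket_mouth top [([228.1, 185.2], 0.75)]
pocket_mouth side [([246.9, 203.2], 0.56)]
cassette top [([239.3, 254.9], 0.75), ([271.9, 195.1], 0.54), ([341.6, 241.3], 0.52), ([285.2, 246.5], 0.5)]
cassette side [([230.6, 296.8], 0.72), ([258.4, 224.9], 0.71), ([193.7, 251.5], 0.57), ([176.7, 221.2], 0.57)]
reader_plate top [([258.9, 197.8], 0.56)]
reader_plate side [([246.5, 220.8], 0.85)]
```

Run:
```python
import cv2
im=cv2.imread("pics/top0.png"); cv2.imwrite("pics/topc.png",cv2.resize(im[130:300,150:390],None,fx=3.3,fy=3.3,interpolation=cv2.INTER_CUBIC))
```

```text
(no output)
```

View pics/top0.png

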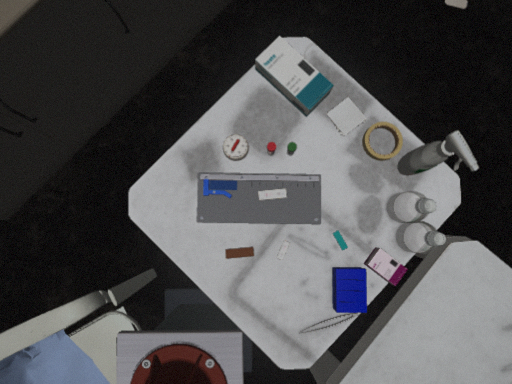

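View pics/side0.png

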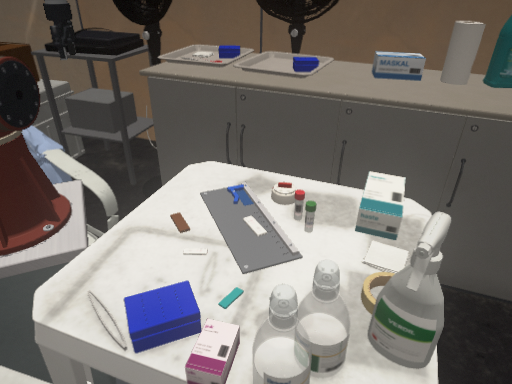

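```bash
sleep 1
```

```text
(no output)
```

View pics/topc.png

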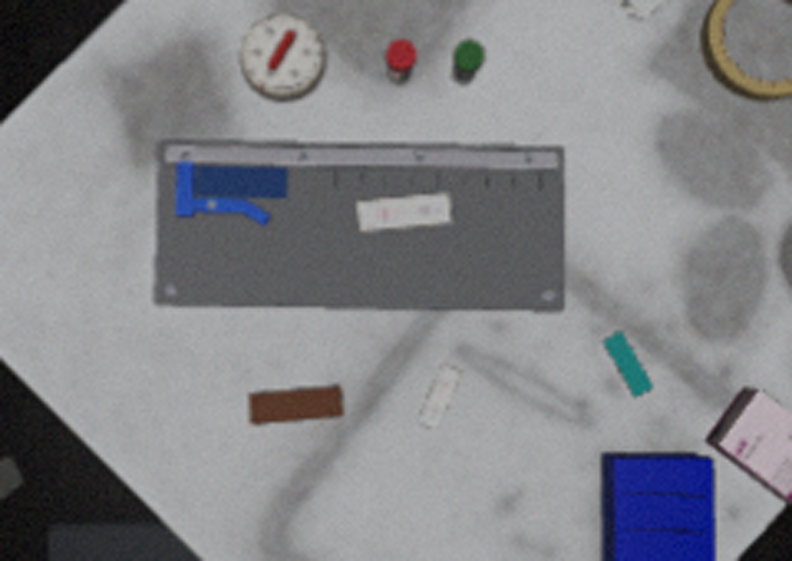

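The candidates are the white one on the plate (272,195), a small white one (285,250), a brown one (239,253) and a turquoise one (341,240). Brown and turquoise are ruled out, and the larger of the two white ones is on the plate at (272,195), as described. The enlarged crop confirms this. The pocket is at the left end, with the rail on the upper side.

```bash
cat > h.py <<'E'
import numpy as np, cv2
from scipy.spatial.transform import Rotation as R
from station import *
def cam(n):
    c=get_calibration(n); q=c["rotation"]; return c,R.from_quat(q,scalar_first=True)
def ray(n,uv,z):
    c,r=cam(n)
    K=np.array([[c["fx"],0,c["cx"]],[0,c["fy"],c["cy"]],[0,0,1]]);
    p=cv2.undistortPoints(np.array(uv,float).reshape(-1,1,2),K,np.array([c["k1"],0,0,0.]))[:,0]
    d=r.apply(np.c_[p[:,0],-p[:,1],-np.ones(len(p))]); e=np.array(c["eye"])
    return e+d*((z-e[2])/d[:,2])[:,None]
def proj(n,P):
    c,r=cam(n); p=r.inv().apply(np.atleast_2d(P)-c["eye"]); x=p[:,0]/-p[:,2]; y=-p[:,1]/-p[:,2]
    f=1+c["k1"]*(x*x+y*y); return np.c_[c["cx"]+c["fx"]*x*f,c["cy"]+c["fy"]*y*f]
E
python3 - <<'E'
from h import *
from scipy.optimize import least_squares
L={}
for n,uvs in {"top":[(259.2,179.4),(208,176.3),(228.1,185.2)],"side":[(266.1,218),(240.2,188.2),(246.9,203.2)]}.items():
    print(n,ray(n,uvs,6.).round(1).tolist())
# contour of plate and cassette
def rects(n,zc):
    im=cv2.imread(f"pics/{n}0.png")
    for t,z in(("reader_plate",6.),("cassette",14.)):
        capture(n)
        for r in cut_out(t,n)[:5]:
            m=r["region"].astype(np.uint8)
            cs,_=cv2.findContours(m,cv2.RETR_EXTERNAL,cv2.CHAIN_APPROX_NONE)
            c=max(cs,key=cv2.contourArea).reshape(-1,2)
            w=ray(n,c,z)[:,:2].astype(np.float32)
            print(n,t,np.round(r["uv"]),round(r["score"],2),cv2.minAreaRect(w))
rects("top",0);rects("side",0)
print(sense()["clock"])
E
```

```text
top [[535.2, -208.0, 6.0], [545.3, -75.1, 6.0], [521.2, -127.2, 6.0]]
side [[533.6, -223.4, 6.0], [528.9, -73.6, 6.0], [517.1, -147.7, 6.0]]
top reader_plate [256. 200.] 0.73 ((487.968017578125, -204.88319396972656), (318.43280029296875, 129.752197265625), 88.27667999267578)
top cassette [271. 195.] 0.8 ((496.0111389160156, -238.32546997070312), (26.977210998535156, 75.2999038696289), 5.540079593658447)
top cassette [238. 254.] 0.74 ((349.9178466796875, -153.7951202392578), (23.506668090820312, 70.74612426757812), 3.9570188522338867)
top cassette [339. 238.] 0.58 ((377.4019775390625, -409.1649169921875), (49.61945343017578, 18.704017639160156), 28.1888484954834)
side reader_plate [247. 229.] 0.89 ((485.1412048339844, -208.9802703857422), (331.83978271484375, 133.8835906982422), 88.41898345947266)
side cassette [232. 299.] 0.73 ((371.419189453125, -424.672607421875), (47.89078903198242, 17.59324073791504), 26.46559715270996)
side cassette [178. 219.] 0.67 ((343.7638854980469, -171.01966857910156), (25.25061798095703, 78.30847930908203), 2.91715669631958)
side cassette [196. 250.] 0.62 ((349.434814453125, -282.939453125), (18.48609161376953, 45.81895446777344), 66.95357513427734)
side cassette [259. 226.] 0.59 ((493.67303466796875, -247.8512725830078), (28.049930572509766, 76.8844985961914), 4.541103363037109)
side cassette [283. 195.] 0.45 ((614.6513061523438, -148.04644775390625), (114.62315368652344, 62.116092681884766), 58.40641403198242)
1.0
```

drive_tool --plan '[[[-1,0,0,0,0,0,-5.2],[-1,0,0,0,0,0,-5.2],[-1,0,0,0,0,0,-5.1],[-1,-0.024,-0.032,0,0,0,0],[-1,-0.024,-0.032,0,0,0,0]]]' --newtons 20

```text
clock: 1.42
ee_pos: [222.8, 507.8, 404.0]
ee_rot: [-0.0, 0.013, 1.0, -0.0]
contact_force: [1.4, 0.4, 0.6]
grip_width: 0.299
```

drive_tool --plan '[[[-1,-0.024,-0.032,0,0,0,0],[-1,-0.024,-0.032,0,0,0,0],[-1,-0.024,-0.032,0,0,0,0],[-1,-0.024,-0.032,0,0,0,0],[-1,-0.024,-0.032,0,0,0,0]]]'

```text
clock: 1.83
ee_pos: [339.1, 342.8, 404.9]
ee_rot: [0.0, 0.014, 1.0, 0.0]
contact_force: [0.5, 0.0, 0.5]
grip_width: 0.002
```

drive_tool --plan '[[[-1,-0.024,-0.032,0,0,0,0],[-1,-0.024,-0.032,0,0,0,0],[-1,-0.024,-0.032,0,0,0,0],[-1,-0.024,-0.032,0,0,0,0],[-1,-0.024,-0.032,0,0,0,0]]]'

```text
clock: 2.25
ee_pos: [454.5, 179.1, 405.0]
ee_rot: [0.0, 0.015, 1.0, 0.0]
contact_force: [1.2, 0.8, -0.0]
grip_width: 0.002
```

drive_tool --plan '[[[-1,-0.001,-0.038,0,0,0,0],[-1,-0.001,-0.038,0,0,0,0],[-1,-0.001,-0.038,0,0,0,0],[-1,-0.001,-0.038,0.01,0,0,0],[-1,-0.001,-0.038,0.01,0,0,0]]]'

```text
clock: 2.67
ee_pos: [453.0, -10.9, 385.2]
ee_rot: [0.001, 0.015, 1.0, -0.0]
contact_force: [0.4, 0.3, -0.5]
grip_width: 0.004
```

drive_tool --plan '[[[-1,-0.001,-0.038,0.01,0,0,0],[-1,-0.001,-0.038,0.01,0,0,0],[-1,-0.001,-0.038,0.01,0,0,0],[-1,-0.001,-0.038,0.01,0,0,0],[-1,-0.001,-0.038,0.01,0,0,0]]]'

```text
clock: 3.08
ee_pos: [452.2, -201.1, 334.5]
ee_rot: [0.0, 0.015, 1.0, -0.0]
contact_force: [0.5, 0.3, -0.2]
grip_width: -0.0
```

drive_tool --plan '[[[-1,-0.001,-0.03,0.02,0,0,0],[-1,0,0,0.03,0,0,0],[-1,0,0,0.03,0,0,0],[-1,0,0,0,0,0,0]]]'

```text
clock: 3.42
ee_pos: [450.9, -228.3, 248.9]
ee_rot: [-0.003, 0.015, 1.0, 0.003]
contact_force: [-1.2, -0.2, -0.3]
grip_width: -0.001
```

Run:
```python
from h import *
s=sense();p=s["ee_pos"];print(s["clock"],p)
for n in("top","side"):
    im=capture(n)
    u=proj(n,[p[0],p[1],p[2]-173])[0];print(n,u)
    x,y=int(u[0]),int(u[1]); y0=max(0,y-90);x0=max(0,x-120)
    c=cv2.resize(im[y0:y0+180,x0:x0+240],None,fx=3,fy=3,interpolation=cv2.INTER_CUBIC)
    cv2.circle(c,(int((u[0]-x0+.5)*3),int((u[1]-y0+.5)*3)),3,(0,0,255),-1)
    cv2.imwrite(f"pics/{n}1.png",c)
```

```text
3.4167 [ 450.929398   -228.33358518  248.88281642]
top [268.66504364 210.48591815]
side [232.74199029 200.89122858]
```

View pics/top1.png

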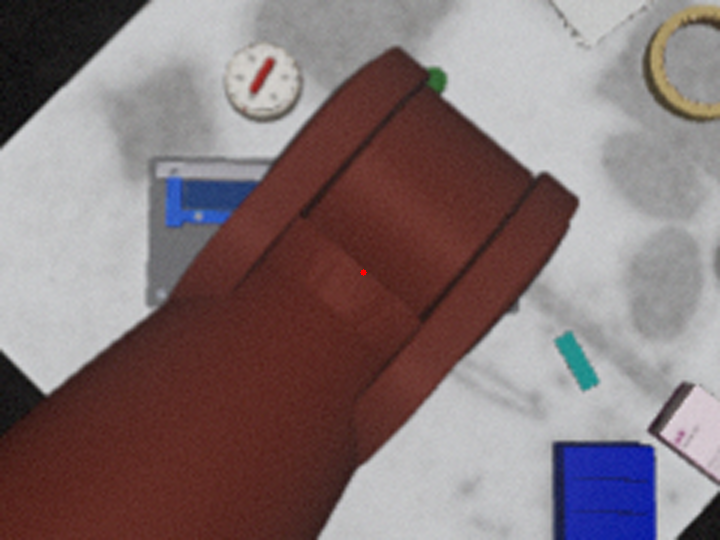

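View pics/side1.png

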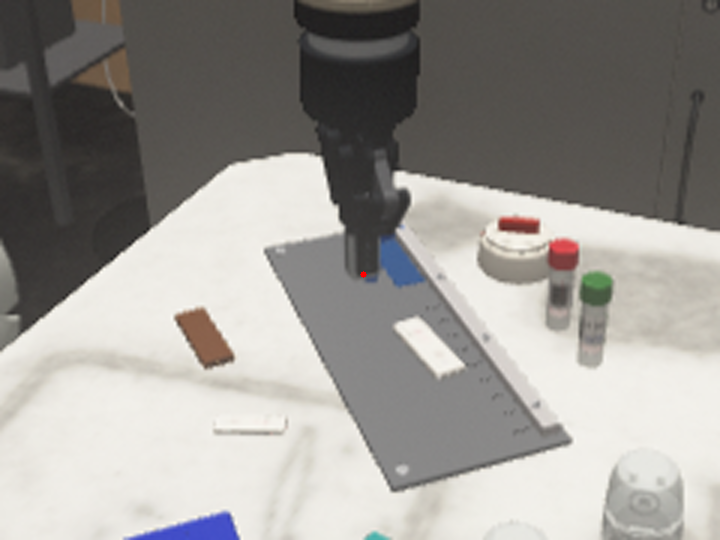

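drive_tool --plan '[[[-1,-0.005,-0.012,0.02,0,0,0],[-1,0,0,0.02,0,0,0],[-1,0,0,0.015,0,0,0],[-1,0,0,0.008,0,0,0],[-1,0,0,0,0,0,0]]]'

```text
clock: 3.93
ee_pos: [457.7, -241.0, 192.0]
ee_rot: [-0.0, 0.014, 1.0, 0.0]
contact_force: [0.0, -0.2, -0.1]
grip_width: 0.003
```

```bash
cat > look.py <<'E'
from h import *
import sys
s=sense();p=s["ee_pos"];print(s["clock"],p.round(1),s["ee_rot"].round(3),np.round(s["contact_force"],1))
n="side"; im=capture(n)
x0,y0=150,160
c=cv2.resize(im[y0:y0+140,x0:x0+190],None,fx=4,fy=4,interpolation=cv2.INTER_CUBIC)
u=proj(n,[p[0],p[1],p[2]-173])[0]
cv2.circle(c,(int((u[0]-x0+.5)*4),int((u[1]-y0+.5)*4)),3,(0,0,255),-1)
cv2.imwrite(sys.argv[1],c)
E
python3 look.py pics/s2.png
```

```text
3.9333 [ 457.7 -241.   192. ] [-0.     0.014  1.     0.   ] [ 0.  -0.2 -0.1]
```

View pics/s2.png

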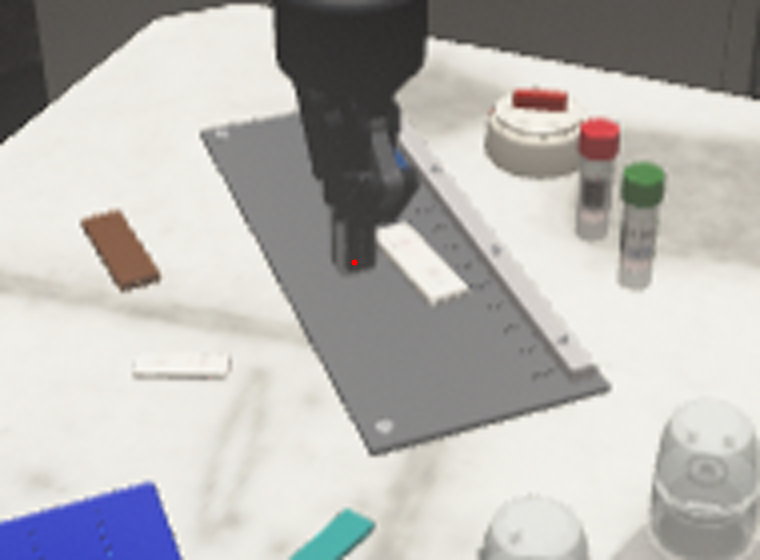

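Run:
```python
from h import *
im=cv2.imread("pics/side0.png")
c=cv2.resize(im[175:275,190:305],None,fx=6,fy=6,interpolation=cv2.INTER_CUBIC)
cv2.imwrite("pics/s0c.png",c)
```

```text
(no output)
```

View pics/s0c.png

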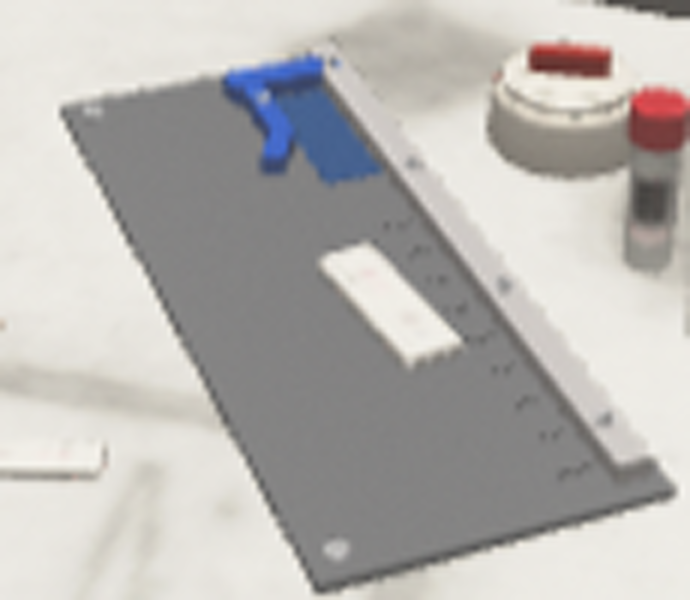

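Run:
```python
from h import *
f=lambda a:[(190+(x+.5)/6-.5,175+(y+.5)/6-.5) for x,y in a]
P=ray("side",f([(63,105),(320,580),(672,488)]),6.);print(P.round(1).tolist(),np.linalg.norm(np.diff(P,axis=0),axis=1))
C=ray("side",f([(320,262),(370,242),(463,343),(412,358)]),14.);print(C.round(1).tolist(),C.mean(0),np.linalg.norm(np.diff(C,axis=0),axis=1))
d=P[0]-P[1];print(np.degrees(np.arctan2(d[1],d[0])))
print((P[0]+P[2])/2)
```

```text
[[426.6, -52.4, 6.0], [417.8, -366.3, 6.0], [542.9, -371.8, 6.0]] [313.99120014 125.27753893]
[[479.6, -214.1, 14.0], [502.3, -209.2, 14.0], [507.9, -281.1, 14.0], [487.4, -282.0, 14.0]] [ 494.27408585 -246.60427926   14.        ] [23.21826306 72.10215019 20.51279556]
88.39138072550539
[ 484.74389669 -212.12918966    6.        ]
```

drive_tool --plan '[[[-1,0,-0.002,0.006,0,0,0],[-1,0,0,0.003,0,0,0],[-1,-0.004,0,0.001,0,0,0],[-1,-0.005,0,0,0,0,0],[-1,0,0,0,0,0,0]]]'

```text
clock: 4.4
ee_pos: [467.3, -243.7, 182.2]
ee_rot: [0.0, 0.015, 1.0, -0.0]
contact_force: [0.7, 0.0, -0.5]
grip_width: 0.003
```

drive_tool --plan '[[[-1,-0.003,0,0,0,0,0],[-1,-0.003,0,0,0,0,0],[-1,-0.003,0,0,0,0,0],[-1,-0.003,0,0,0,0,0],[-1,-0.003,0,0,0,0,0]]]'

```text
clock: 4.82
ee_pos: [481.8, -244.0, 181.7]
ee_rot: [0.0, 0.015, 1.0, 0.0]
contact_force: [-0.2, 0.4, -0.2]
grip_width: -0.004
```

```bash
python3 look.py pics/s3.png
```

```text
4.8167 [ 481.8 -244.   181.7] [0.    0.015 1.    0.   ] [-0.2  0.4 -0.2]
```

View pics/s3.png

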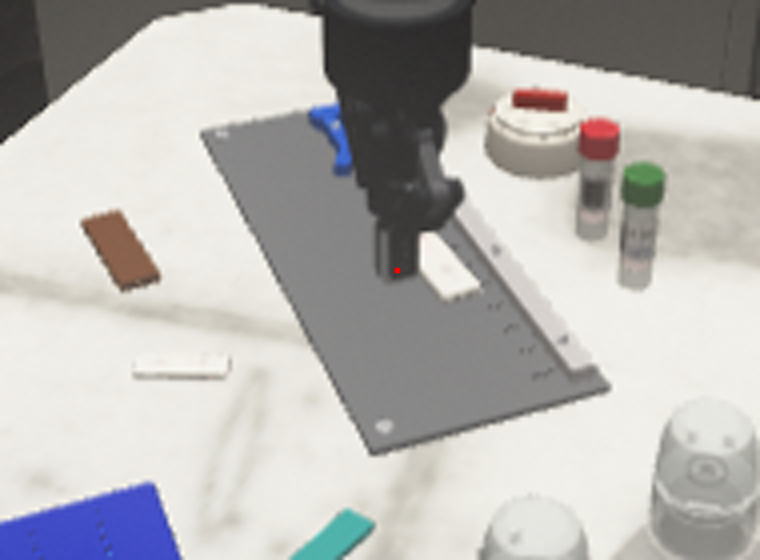

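drive_tool --plan '[[[-1,-0.003,0,0,0,0,0],[-1,-0.003,0,0,0,0,0],[-1,-0.002,0,0,0,0,0],[-1,-0.002,0,0,0,0,0]]]'

```text
clock: 5.2
ee_pos: [491.6, -244.3, 181.7]
ee_rot: [0.0, 0.015, 1.0, 0.0]
contact_force: [0.1, 0.1, 0.6]
grip_width: -0.002
```

drive_tool --plan '[[[-1,-0.001,0,0,0,0,0],[-1,-0.001,0,0,0,0,0]]]'

```text
clock: 5.37
ee_pos: [493.5, -244.3, 181.6]
ee_rot: [-0.0, 0.015, 1.0, 0.0]
contact_force: [0.1, 0.1, 0.1]
grip_width: -0.003
```

```bash
python3 look.py pics/s4.png
```

```text
5.3667 [ 493.5 -244.3  181.6] [-0.     0.015  1.     0.   ] [0.1 0.1 0.1]
```

View pics/s4.png

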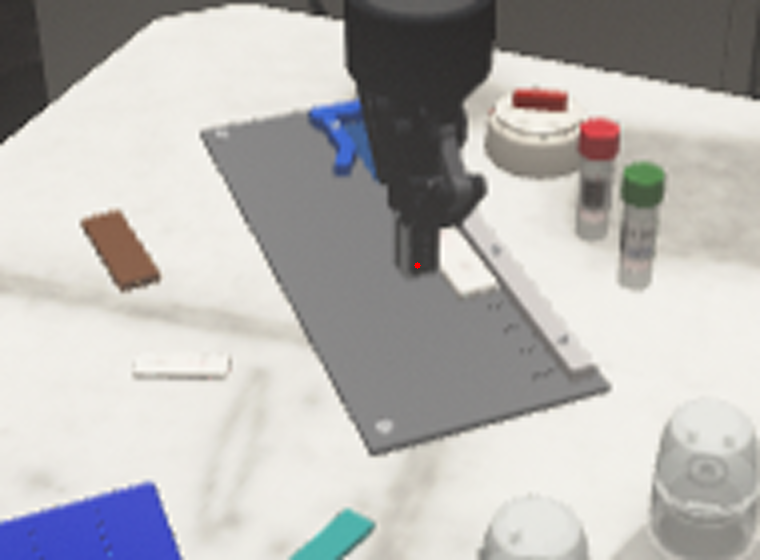

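Almost at the rail. I'll keep pushing in 1 mm rows and watch the force.

drive_tool --plan '[[[-1,-0.001,0,0,0,0,0],[-1,-0.001,0,0,0,0,0]]]'

```text
clock: 5.58
ee_pos: [495.4, -244.4, 181.7]
ee_rot: [0.0, 0.015, 1.0, 0.0]
contact_force: [-0.2, 0.2, 0.0]
grip_width: -0.002
```

drive_tool --plan '[[[-1,-0.001,0,0,0,0,0],[-1,0,0,0,0,0,0]]]'

```text
clock: 5.75
ee_pos: [496.2, -244.4, 181.6]
ee_rot: [-0.001, 0.015, 1.0, 0.0]
contact_force: [-2.7, -0.3, 2.5]
grip_width: -0.001
```

drive_tool --plan '[[[-1,-0.001,0,0,0,0,0],[-1,0,0,0,0,0,0]]]'

```text
clock: 5.92
ee_pos: [496.6, -244.4, 181.5]
ee_rot: [-0.002, 0.015, 1.0, 0.0]
contact_force: [-8.4, 0.3, 4.7]
grip_width: 0.001
```

drive_tool --plan '[[[-1,-0.001,0,0,0,0,0],[-1,0,0,0,0,0,0]]]'

```text
clock: 6.08
ee_pos: [497.0, -244.4, 181.5]
ee_rot: [-0.003, 0.015, 1.0, 0.0]
contact_force: [-14.0, -0.5, 8.4]
grip_width: 0.004
```

drive_tool --plan '[[[-1,0.003,0,0,0,0,0],[-1,0.012,0,0,0,0,0],[-1,0.02,0,-0.015,0,0,0],[-1,0,-0.02,-0.02,0,0,0],[-1,0,-0.03,-0.01,0,0,0]]]'

```text
clock: 6.5
ee_pos: [461.6, -292.2, 227.9]
ee_rot: [0.0, 0.013, 1.0, 0.0]
contact_force: [2.2, -1.1, 0.3]
grip_width: -0.007
```

drive_tool --plan '[[[-1,0,-0.03,0,0,0,0],[-1,0,0,0,0,0,0]]]'

```text
clock: 6.67
ee_pos: [461.1, -328.0, 228.2]
ee_rot: [0.002, 0.016, 1.0, -0.002]
contact_force: [-0.3, -0.5, -0.0]
grip_width: 0.001
```

```bash
python3 look.py pics/s5.png
```

```text
6.6667 [ 461.1 -328.   228.2] [ 0.002  0.016  1.    -0.002] [-0.3 -0.5 -0. ]
```

View pics/s5.png

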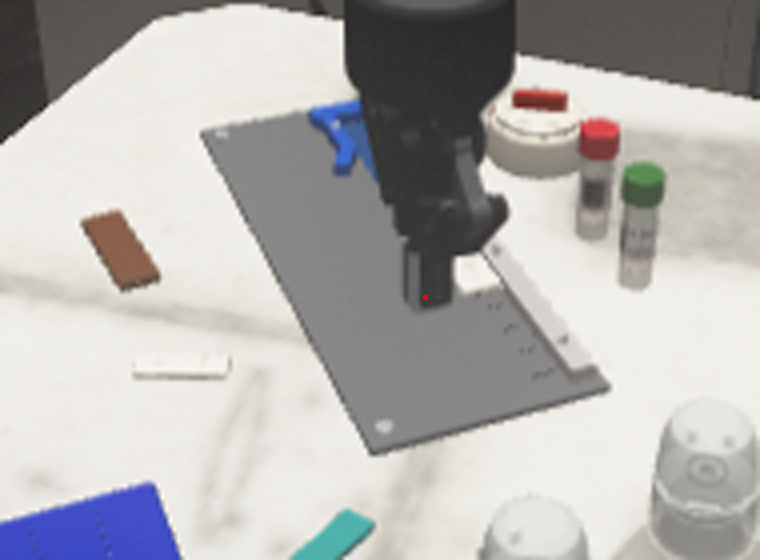

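drive_tool --plan '[[[-1,-0.03,0.008,0,0,0,0],[-1,-0.0225,0.008,0,0,0,0],[-1,0,0,0.02,0,0,0],[-1,0,0,0.018,0,0,0],[-1,0,0,0,0,0,0]]]'

```text
clock: 7.13
ee_pos: [513.2, -306.8, 184.6]
ee_rot: [-0.002, 0.014, 1.0, 0.002]
contact_force: [-0.5, 0.1, -1.1]
grip_width: -0.0
```

```bash
python3 look.py pics/s6.png
python3 - <<'E'
from h import *
print(ray("side",[(268.7,232.5)],14.))
E
```

```text
7.1333 [ 513.2 -306.8  184.6] [-0.002  0.014  1.     0.002] [-0.5  0.1 -1.1]
[[ 510.58266575 -285.14543021   14.        ]]
```

View pics/s6.png

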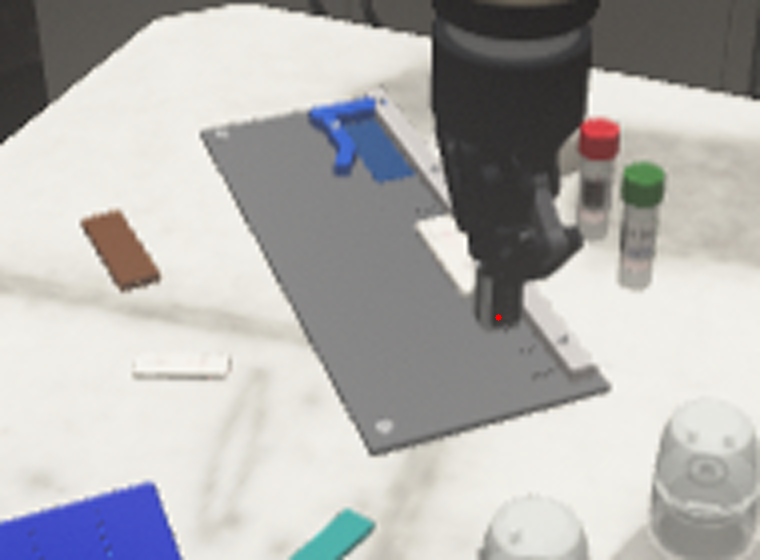

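drive_tool --plan '[[[-1,0,0,0.002,0,0,0],[-1,0,0,0.001,0,0,0],[-1,-0.001,0.003,0,0,0,0],[-1,0,0.003,0,0,0,0],[-1,0,0.003,0,0,0,0]]]'

```text
clock: 7.6
ee_pos: [515.5, -299.9, 186.4]
ee_rot: [0.0, 0.015, 1.0, -0.0]
contact_force: [0.4, -0.1, -0.5]
grip_width: -0.002
```

drive_tool --plan '[[[-1,0,0.004,0,0,0,0],[-1,0,0.004,0,0,0,0],[-1,0,0.004,0,0,0,0],[-1,0,0.004,0,0,0,0],[-1,0,0.004,0,0,0,0]]]'

```text
clock: 8.02
ee_pos: [515.9, -279.6, 185.7]
ee_rot: [0.0, 0.015, 1.0, 0.0]
contact_force: [-0.4, -0.5, 0.2]
grip_width: -0.002
```

```bash
python3 look.py pics/s7.png
```

```text
8.0167 [ 515.9 -279.6  185.7] [0.    0.015 1.    0.   ] [-0.4 -0.5  0.2]
```

View pics/s7.png

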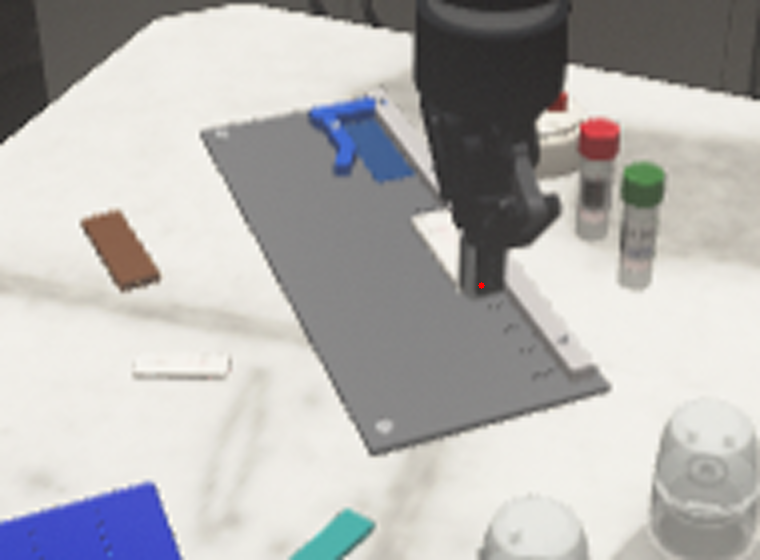

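drive_tool --plan '[[[-1,0.001,-0.01,0,0,0,0],[-1,0,-0.01,0,0,0,0],[-1,0,-0.01,0,0,0,0],[-1,0,0,0,0,0,0],[-1,0,0,0,0,0,0]]]'

```text
clock: 8.48
ee_pos: [513.8, -311.2, 185.6]
ee_rot: [0.0, 0.015, 1.0, 0.0]
contact_force: [-0.0, -0.1, -0.2]
grip_width: 0.0
```

```bash
python3 look.py pics/s8.png
```

```text
8.4833 [ 513.8 -311.2  185.6] [0.    0.015 1.    0.   ] [-0.  -0.1 -0.2]
```

View pics/s8.png

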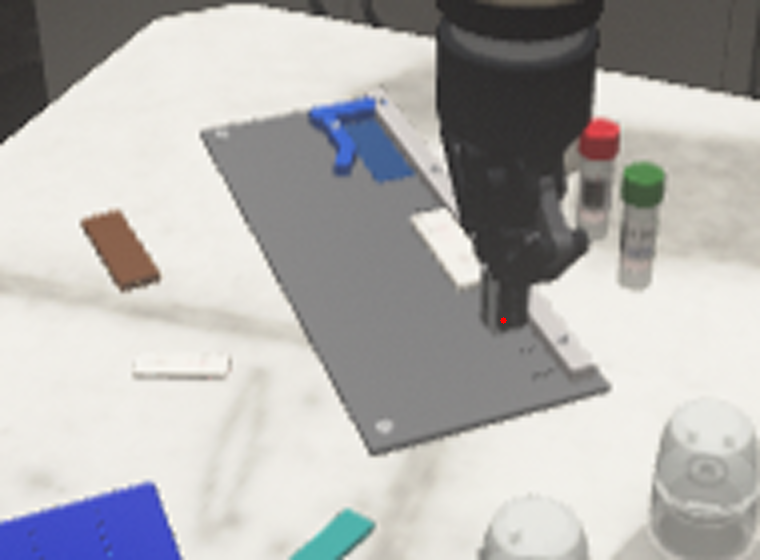

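Run:
```python
from h import *
f=lambda x,y:(150+(x+.5)/4-.5,160+(y+.5)/4-.5)
print(ray("side",[f(412,215),f(461,287),f(446,208),f(417,225)],14.).round(1))
im=cv2.imread("pics/s8.png");cv2.imwrite("pics/s8c.png",cv2.resize(im[180:340,360:580],None,fx=3,fy=3))
```

```text
[[ 507.7 -204.6   14. ]
 [ 504.7 -278.3   14. ]
 [ 528.9 -205.7   14. ]
 [ 506.3 -215.1   14. ]]
```

View pics/s8c.png

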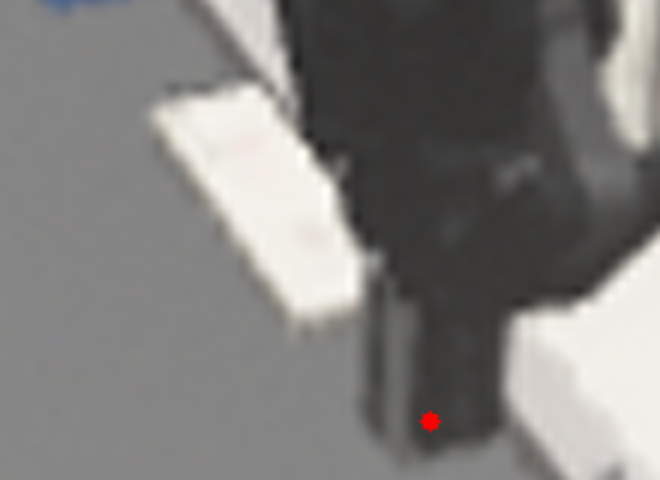

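drive_tool --plan '[[[-1,0,0,0.002,0,0,0],[-1,0,0.004,0.002,0,0,0],[-1,0,0.006,0,0,0,0],[-1,0,0.006,0,0,0,0],[-1,0,0,0,0,0,0]]]'

```text
clock: 8.95
ee_pos: [514.5, -292.3, 181.5]
ee_rot: [-0.0, 0.014, 1.0, 0.0]
contact_force: [0.3, -0.4, 0.4]
grip_width: 0.001
```

drive_tool --plan '[[[-1,0,0.004,0,0,0,0],[-1,0,0.004,0,0,0,0],[-1,0,0.004,0,0,0,0],[-1,0,0.004,0,0,0,0],[-1,0,0.004,0,0,0,0]]]'

```text
clock: 9.37
ee_pos: [515.1, -273.6, 181.7]
ee_rot: [0.0, 0.015, 1.0, 0.0]
contact_force: [0.0, -0.2, 0.6]
grip_width: 0.003
```

drive_tool --plan '[[[-1,0,0.004,0,0,0,0],[-1,0,0.004,0,0,0,0],[-1,0,0.004,0,0,0,0],[-1,0,0.004,0,0,0,0],[-1,0,0.004,0,0,0,0]]]'

```text
clock: 9.78
ee_pos: [515.6, -253.6, 181.7]
ee_rot: [0.0, 0.015, 1.0, 0.0]
contact_force: [0.5, -0.8, 0.4]
grip_width: -0.001
```

```bash
python3 look.py pics/s9.png
```

```text
9.7833 [ 515.6 -253.6  181.7] [0.    0.015 1.    0.   ] [ 0.5 -0.8  0.4]
```

View pics/s9.png

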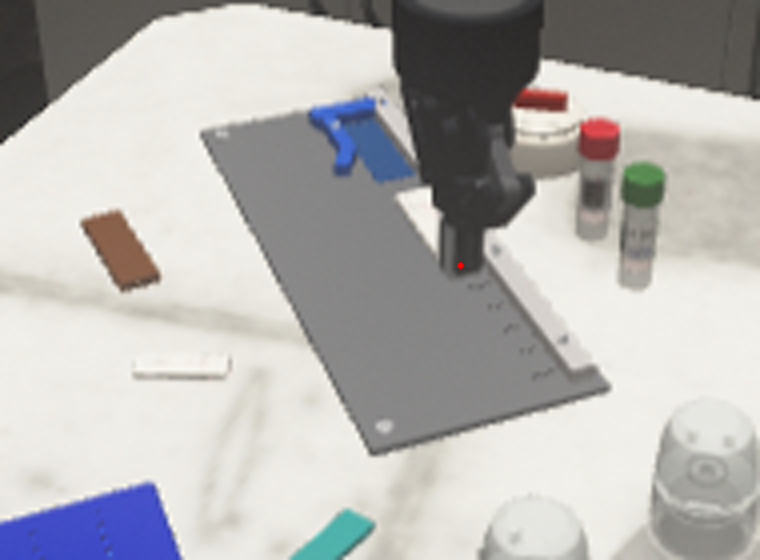

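drive_tool --plan '[[[-1,0,0.004,0,0,0,0],[-1,0,0.004,0,0,0,0],[-1,0,0.004,0,0,0,0],[-1,0,0.004,0,0,0,0],[-1,0,0.004,0,0,0,0]]]'

```text
clock: 10.25
ee_pos: [516.2, -233.6, 181.7]
ee_rot: [0.0, 0.015, 1.0, 0.0]
contact_force: [-0.0, 0.3, 0.1]
grip_width: 0.002
```

drive_tool --plan '[[[-1,0,0.004,0,0,0,0],[-1,0,0.004,0,0,0,0],[-1,0,0.004,0,0,0,0],[-1,0,0.004,0,0,0,0],[-1,0,0.004,0,0,0,0]]]'

```text
clock: 10.67
ee_pos: [516.8, -213.6, 181.7]
ee_rot: [0.0, 0.015, 1.0, 0.0]
contact_force: [-0.4, -0.4, 0.1]
grip_width: -0.001
```

```bash
python3 look.py pics/s10.png
```

```text
10.6667 [ 516.8 -213.6  181.7] [0.    0.015 1.    0.   ] [-0.4 -0.4  0.1]
```

View pics/s10.png

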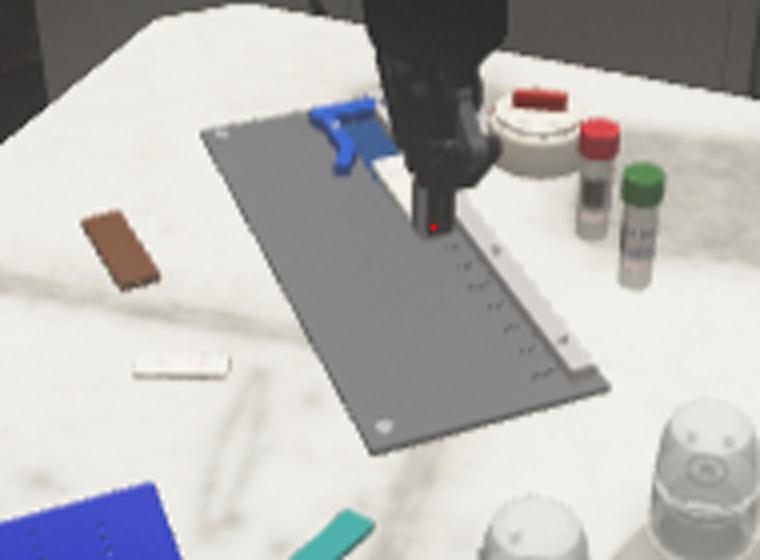

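drive_tool --plan '[[[-1,0,0.004,0,0,0,0],[-1,0,0.004,0,0,0,0],[-1,0,0.004,0,0,0,0],[-1,0,0.004,0,0,0,0],[-1,0,0.004,0,0,0,0]]]'

```text
clock: 11.13
ee_pos: [517.4, -193.6, 181.7]
ee_rot: [0.0, 0.015, 1.0, 0.0]
contact_force: [-0.3, 0.3, 0.3]
grip_width: -0.002
```

drive_tool --plan '[[[-1,0,0.004,0,0,0,0],[-1,0,0.004,0,0,0,0],[-1,0,0.003,0,0,0,0],[-1,0,0.003,0,0,0,0]]]'

```text
clock: 11.47
ee_pos: [517.8, -179.7, 181.7]
ee_rot: [0.0, 0.015, 1.0, 0.0]
contact_force: [-0.1, 0.1, -0.5]
grip_width: 0.003
```

```bash
python3 look.py pics/s11.png
```

```text
11.4667 [ 517.8 -179.7  181.7] [0.    0.015 1.    0.   ] [-0.1  0.1 -0.5]
```

View pics/s11.png

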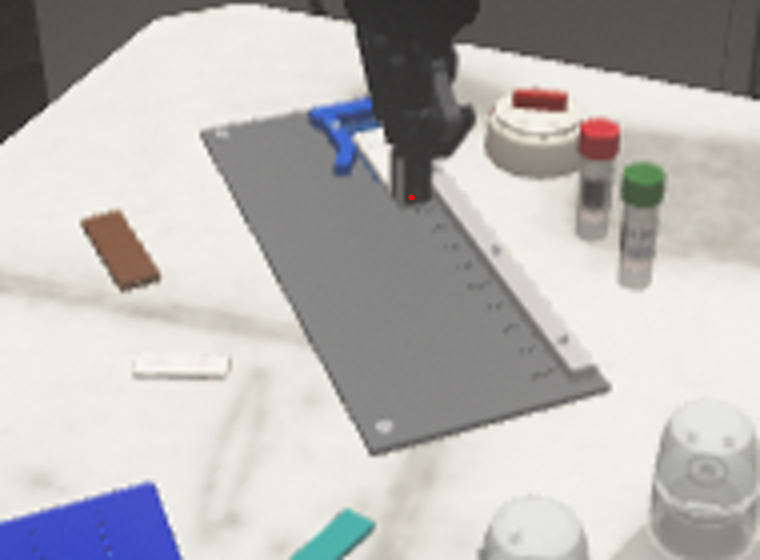

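Entering the pocket. I'll go on in smaller steps and watch the force in y.

drive_tool --plan '[[[-1,0,0.003,0,0,0,0],[-1,0,0.003,0,0,0,0],[-1,0,0.002,0,0,0,0],[-1,0,0.002,0,0,0,0]]]'

```text
clock: 11.85
ee_pos: [518.1, -169.8, 181.7]
ee_rot: [0.0, 0.015, 1.0, 0.0]
contact_force: [0.4, 0.6, 0.5]
grip_width: 0.001
```

drive_tool --plan '[[[-1,0,0.002,0,0,0,0],[-1,0,0.002,0,0,0,0]]]'

```text
clock: 12.02
ee_pos: [518.2, -165.9, 181.7]
ee_rot: [0.0, 0.015, 1.0, 0.0]
contact_force: [0.4, -0.2, 0.1]
grip_width: 0.002
```

drive_tool --plan '[[[-1,0,0.002,0,0,0,0],[-1,0,0,0,0,0,0]]]'

```text
clock: 12.18
ee_pos: [518.2, -163.7, 181.6]
ee_rot: [-0.0, 0.015, 1.0, 0.0]
contact_force: [0.6, 0.1, 0.7]
grip_width: 0.001
```

drive_tool --plan '[[[-1,0,0.002,0,0,0,0],[-1,0,0,0,0,0,0]]]'

```text
clock: 12.35
ee_pos: [518.3, -161.8, 181.7]
ee_rot: [0.0, 0.015, 1.0, 0.0]
contact_force: [-0.3, 0.2, -0.5]
grip_width: -0.001
```

drive_tool --plan '[[[-1,0,0.0015,0,0,0,0],[-1,0,0,0,0,0,0]]]'

```text
clock: 12.52
ee_pos: [518.4, -160.4, 181.6]
ee_rot: [-0.0, 0.015, 1.0, 0.0]
contact_force: [0.4, -0.2, 0.0]
grip_width: -0.001
```

drive_tool --plan '[[[-1,0,0.0015,0,0,0,0],[-1,0,0,0,0,0,0]]]'

```text
clock: 12.68
ee_pos: [518.4, -158.9, 181.7]
ee_rot: [-0.0, 0.015, 1.0, 0.0]
contact_force: [-0.5, -0.9, 0.1]
grip_width: 0.001
```

drive_tool --plan '[[[-1,0,0.001,0,0,0,0],[-1,0,0,0,0,0,0]]]'

```text
clock: 12.85
ee_pos: [518.4, -157.9, 181.7]
ee_rot: [-0.0, 0.015, 1.0, 0.0]
contact_force: [0.2, -0.4, -0.2]
grip_width: 0.0
```

```bash
python3 look.py pics/s12.png
```

```text
12.85 [ 518.4 -157.9  181.7] [-0.     0.015  1.     0.   ] [ 0.2 -0.4 -0.2]
```

View pics/s12.png

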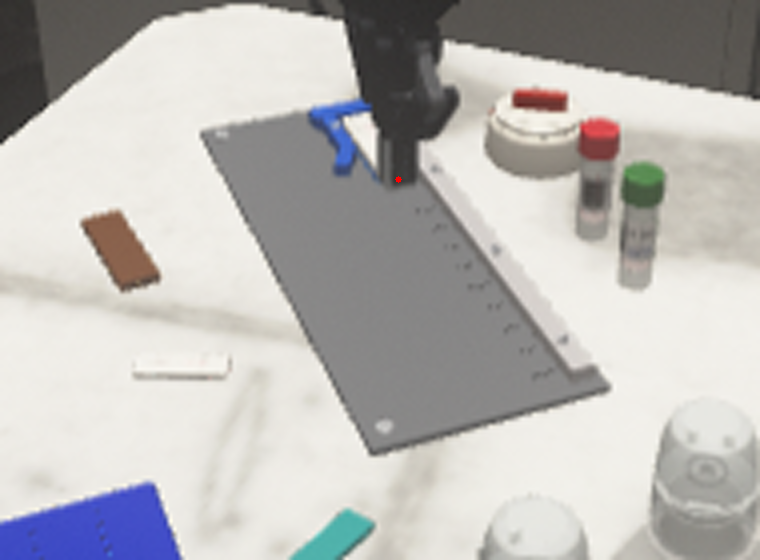

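Still a small gap to the stop. I'll keep going in 1 mm steps.

drive_tool --plan '[[[-1,0,0.001,0,0,0,0],[-1,0,0.001,0,0,0,0]]]'

```text
clock: 13.07
ee_pos: [518.5, -156.3, 181.8]
ee_rot: [0.0, 0.015, 1.0, -0.0]
contact_force: [-0.1, -5.9, -0.8]
grip_width: 0.006
```

drive_tool --plan '[[[-1,0,0.001,0,0,0,0],[-1,0,0,0,0,0,0]]]'

```text
clock: 13.23
ee_pos: [518.6, -155.9, 182.1]
ee_rot: [-0.0, 0.015, 1.0, -0.002]
contact_force: [-1.8, -6.7, -0.6]
grip_width: -0.002
```

drive_tool --plan '[[[-1,0,0.001,0,0,0,0],[-1,0,0,0,0,0,0]]]'

```text
clock: 13.4
ee_pos: [518.7, -155.5, 182.2]
ee_rot: [-0.0, 0.015, 1.0, -0.002]
contact_force: [-2.4, -10.8, -0.3]
grip_width: -0.003
```

drive_tool --plan '[[[-1,0,0.001,0,0,0,0],[-1,0,0,0,0,0,0]]]'

```text
clock: 13.57
ee_pos: [518.7, -155.1, 182.4]
ee_rot: [-0.0, 0.016, 1.0, -0.003]
contact_force: [-3.4, -16.4, -0.6]
grip_width: 0.003
```

drive_tool --plan '[[[-1,0,-0.004,0,0,0,0],[-1,0,-0.012,0,0,0,0],[-1,0,-0.02,0,0,0,0],[-1,0,0,-0.03,0,0,0],[-1,0,0,-0.04,0,0,0]]]'

```text
clock: 13.98
ee_pos: [515.9, -189.4, 248.7]
ee_rot: [-0.003, 0.015, 1.0, 0.002]
contact_force: [0.5, -0.8, 0.1]
grip_width: 0.0
```

drive_tool --plan '[[[-1,0.01,-0.03,-0.02,0,0,0],[-1,0.03,-0.02,-0.01,0,0,0],[-1,0.036,-0.015,0,0,0,0],[-1,0.036,-0.015,0,0,0,0],[-1,0.036,-0.015,0,0,0,0]]]'

```text
clock: 14.4
ee_pos: [365.3, -280.3, 281.8]
ee_rot: [0.0, 0.014, 1.0, -0.0]
contact_force: [-1.4, -0.9, -0.1]
grip_width: 0.001
```

drive_tool --plan '[[[-1,0,-0.04,0,0,0,0],[-1,0,-0.04,0,0,0,0],[-1,0,-0.04,0,0,0,0],[-1,0,0,0,0,0,0]]]'

```text
clock: 14.73
ee_pos: [361.7, -405.3, 280.4]
ee_rot: [-0.0, 0.017, 1.0, -0.001]
contact_force: [-0.5, -0.5, 0.3]
grip_width: 0.001
```

Run:
```python
from h import *
print(sense()["clock"],sense()["ee_pos"])
a=capture("side");b=capture("top")
cv2.imwrite("pics/side_f.png",a);cv2.imwrite("pics/top_f.png",b)
A=cv2.resize(a[175:235,205:285],None,fx=9,fy=9,interpolation=cv2.INTER_CUBIC)
B=cv2.resize(b[130:235,180:340],None,fx=5,fy=5,interpolation=cv2.INTER_CUBIC)
cv2.imwrite("pics/sf.png",A);cv2.imwrite("pics/tf.png",B)
```

```text
14.7333 [ 361.69417821 -405.33890445  280.44135767]
```

View pics/sf.png

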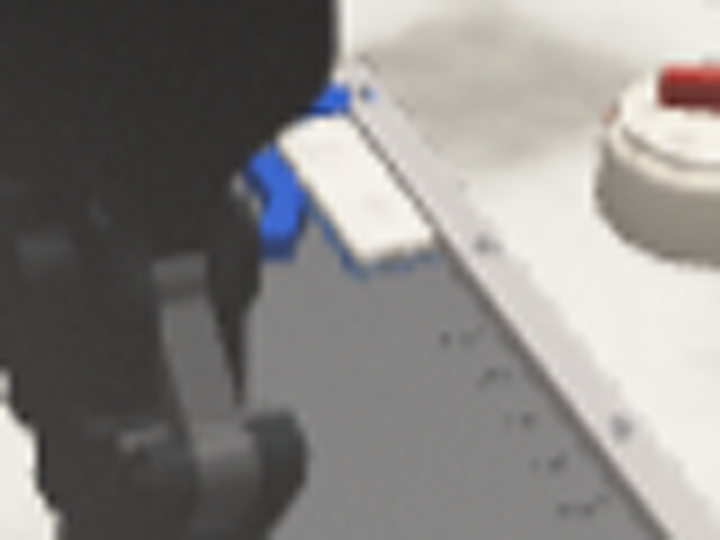

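View pics/tf.png

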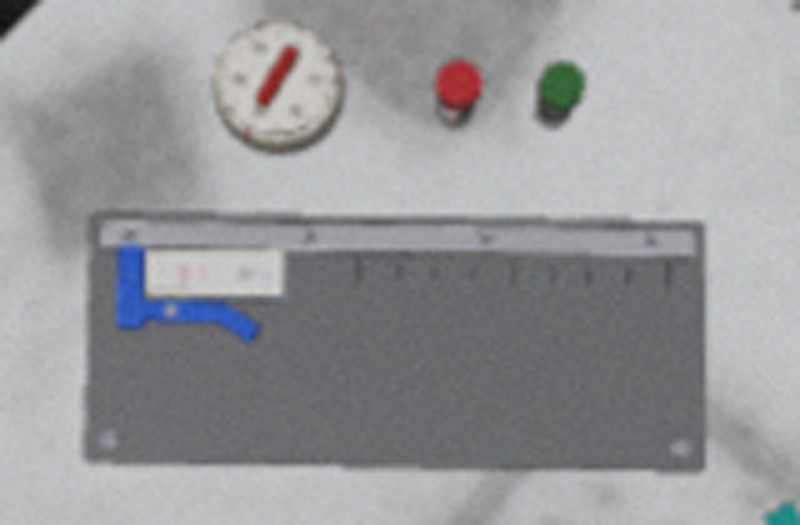

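Run:
```python
from h import *
b=cv2.imread("pics/top_f.png").astype(int)
# cassette: low saturation bright
m=(b.min(2)>140).astype(np.uint8); m[:180]=0; 
k,l,st,ce=cv2.connectedComponentsWithStats(m)
for i in range(1,k):
    if 200<=ce[i][0]<=240 and st[i][4]>60: print(st[i],ce[i],ray("top",[ce[i]],14.).round(1))
for r in(182,184,186): print([tuple(x) for x in b[r,203:212]],[tuple(x) for x in b[r,233:241]])
print(b[178:192,222].tolist())
# predicted home from plate fit in this picture
rr=cut_out("reader_plate","top")[0]["region"].astype(np.uint8)
c=max(cv2.findContours(rr,cv2.RETR_EXTERNAL,cv2.CHAIN_APPROX_NONE)[0],key=cv2.contourArea).reshape(-1,2)
R_=cv2.minAreaRect(ray("top",c,6.)[:,:2].astype(np.float32));print(R_)
a=np.radians(R_[2]); y=np.array([np.cos(a),np.sin(a)]); x=np.array([y[1],-y[0]]); o=np.array(R_[0])
for q in[(33,94),(45,130),(33,58)]: 
    w=o+x*q[0]+y*q[1]; print(q,w.round(1),proj("top",[*w,14.]),proj("top",[*w,16.]))
```

```text
[209 180  28   9 252] [222.5 184. ] [[ 523.6 -113.3   14. ]]
[(np.int64(135), np.int64(91), np.int64(73)), (np.int64(175), np.int64(86), np.int64(53)), (np.int64(185), np.int64(88), np.int64(49)), (np.int64(186), np.int64(92), np.int64(50)), (np.int64(180), np.int64(83), np.int64(45)), (np.int64(139), np.int64(74), np.int64(59)), (np.int64(169), np.int64(169), np.int64(170)), (np.int64(198), np.int64(203), np.int64(204)), (np.int64(197), np.int64(196), np.int64(195))] [(np.int64(197), np.int64(198), np.int64(196)), (np.int64(199), np.int64(199), np.int64(198)), (np.int64(204), np.int64(203), np.int64(202)), (np.int64(165), np.int64(167), np.int64(170)), (np.int64(123), np.int64(125), np.int64(126)), (np.int64(104), np.int64(101), np.int64(99)), (np.int64(107), np.int64(105), np.int64(103)), (np.int64(109), np.int64(105), np.int64(105))]
[(np.int64(142), np.int64(95), np.int64(80)), (np.int64(176), np.int64(88), np.int64(53)), (np.int64(185), np.int64(90), np.int64(47)), (np.int64(187), np.int64(92), np.int64(52)), (np.int64(181), np.int64(84), np.int64(45)), (np.int64(141), np.int64(
[... 1218 characters left out ...]
np.int64(108)), (np.int64(112), np.int64(107), np.int64(107)), (np.int64(111), np.int64(108), np.int64(106))]
[[160, 155, 155], [138, 135, 139], [181, 183, 183], [197, 198, 197], [196, 195, 199], [198, 197, 202], [196, 196, 200], [200, 198, 203], [197, 198, 201], [201, 199, 199], [189, 193, 197], [122, 112, 111], [142, 82, 63], [175, 83, 47]]
((487.30963134765625, -204.30438232421875), (321.4781188964844, 129.45115661621094), 89.16809844970703)
(33, 94) [ 521.7 -110.8] [[221.52657395 184.77326997]] [[221.46248408 184.68436914]]
(45, 130) [534.2 -75. ] [[207.592507  180.1404417]] [[207.50092811 180.04250348]]
(33, 58) [ 521.1 -146.8] [[235.52759582 184.7749532 ]] [[235.49127649 184.68602886]]
```

Run:
```python
from station import *
s=sense();print(s["clock"],s["contact_force"].round(1)); print(finish_job())
```

```text
14.8833 [ 0.   0.2 -0.7]
the job is handed in; nothing more can be done
None
```

I pushed the white cassette flush against the rail with shut fingertips, then slid it along the rail into the blue pocket against the end stop. The job is handed in at about 14.9 s of the 48 s; no verdict was reported.

**Contact:** The push force rose to about 14 N at the rail and about 16 N at the end stop. I then backed the arm off, and it read no force at hand-in.

**Final pictures:**
- **End stop:** The top view shows the cassette directly against the stop, with at most about 1 mm of gap.
- **Rail:** Less than a pixel (about 2.5 mm) shows between the cassette's side and the rail, and the cassette looks straight and flat.
- **Bystanders:** The vials and the timer appear upright and where they were. I judged this by eye and did not measure it.

**Disagreements:**
- **Cameras:** The top and side cameras differed by about 3 mm in x and 4–8 mm in y on absolute positions, so I relied on force and on positions relative to the plate.
- **Final position:** The last top-view measurement put the cassette centre about 2–3 mm from the predicted home position. The end-stop tolerance is 3 mm, so it does not confirm the placement by itself. The plate fit it relies on had also turned by about 0.9° from the first one, so I trusted the visible contact with the stop and the force readings instead.
- **First slide:** The fingertips ran about 4 mm too high on the first try along the rail, so I backed off, lowered them and pushed again. The cassette stayed flat.

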